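# Draw out the telescoping height stick and hold it

## Robot

A 6-joint arm with a two-finger parallel gripper is mounted at the origin on a cart in front of the work surface, level with it; the furniture and walls round the work are solid. World frame = base frame: x ahead of the robot, y to its left, z up, the work surface at z = 0. Lengths are in m, angles in degrees, forces in N, time in s.
With the tool pointing down it reaches from about 0.4 to 0.825 m from the base axis. Payload 7 kg.
Tool frame: the origin (TCP) lies at the very end of the fingers, on their centre line; the grasp point (between the pads) lies r.grip_depth behind it (r.grip_depth is the distance from the TCP to the grasp point, in m); z points along the fingers, y is the direction in which the jaws open and shut (so a half turn about z gives the same grasp; the last joint's range is limited). The gripper opens to 88 mm and grips with 3 to 60 N. Pads are 19 mm wide; open, the fingers measure 130 mm over their backs; the gripper's body (78 mm by 193 mm) begins 47 mm behind the grasp point.
Start: joints at [-56.889, 20.546, 0.682, 0, -70.136, -16.507], TCP at [0.193, -0.647, 0.227] pointing down, gripper open.
Joint ranges: [-176.03, 176.03], [-82.01, 121.73], [-58.28, 71.71], [-173.87, 95.51], [-174.79, -0.11], [-173.66, 173.66]. Speed limits (degrees/s): [136.94, 136.94, 172.46, 180, 180, 180].

## Interface

Orientations are given as [roll, pitch, yaw] about the fixed x, y, z axes, in that order (R = Rz(yaw) Ry(pitch) Rx(roll)).
In Python, from plant import r gives the robot as it stands. The module is installed in compiled form; this text tells all that it offers.
- The arm moves only by the tool step_arm, never from a script. Its argument "increments" is a list of rows, each a list of 3 entries, a list of its own where there are three numbers: the shift along the tool's x, y, z in m, then the turn, a rotation vector about the tool's x, y, z in rad, then the closure, from 0 (fully open) to 1 (shut). In form: [[[x, y, z], [wx, wy, wz], grip], ...]. A call has 1 to 10 rows; each row is the pose to reach, as a shift and turn from the pose commanded when the call began, along the tool's axes at that moment; what a row does not reach only later rows make up. A row lasts 1/10 s, in which the tool goes at most 50 mm and 8.59 degrees, less where a joint would pass 70% of its speed; a pose out of reach is approached as far as the arm can. A call with a gripper value outside its range is refused whole. The fingers move at their own pace and stop on an object; "force" is the grip in N (left out, the last holds). Time passes only in rows, so rows that repeat a pose let the fingers close. It gives the time, the measured TCP pose, the force and the opening at its end, in the units of the state.
- r.get_state(): the state, without advancing time (a new reading comes with each control period).
- r.capture(name): name is "scene" or "top"; returns a dict with "color" (384x512x3 uint8, red, green, blue), "intrinsics" (3x3 intrinsics, pixels), "k1" (the pictures are not rectified: a ray, as slopes to the right and down, at radius r is drawn at 1 + k1 r^2 times it, then the intrinsics apply), "rvec" (rotation vector, rad) and "tvec" (3), from world to camera coordinates, as OpenCV has them. Camera axes: x right, y down, z forward; pixel columns grow to the right and rows downward; lengths in m; the calibration is good to about 2 mm. A picture is of the moment at which its call begins. There is no depth.
- r.close_job(): hands the job in, once; it reports no verdict.
The state is a dict: "time_s": time; "joints": joint angles; "qd": joint speeds; "joint_torque": joint torques, N m; "tcp_pos": TCP position; "eef_rot": TCP orientation; "contact_force": force on the tool from outside, world axes, zero at the start; "moment": the same for the moment, N m; "gripper_width": finger opening in m.
Only numpy, scipy, OpenCV 4.12 (cv2) and the standard library are available. Lean on these libraries where they do the work, as an engineer would, in place of code of your own. Each camera call takes 0.05 s, during which the arm holds its last target.

## Task

Lift the telescoping height stick up and off its forked hook, and slide its round foot all the way into the slot of the low foot holder, with the stick upright and still shut. Then, with the button in its handle pressed, pull the handle straight up past the first stop to the second one (both sections fully out, the foot still caught in the holder), and finish while holding it there, upright and still, so that I can take the height off its pointer; do not let go. Do not drop the stick, and leave the other tools where they lie.

Things in the scene. Friction and masses are not known exactly. Their poses are not given: they have to be found in the camera images.
- height_stick: The telescoping height stick: aluminium tube 22 mm across, dark wooden handle on top, round steel collar, round dark foot; about 0.33 kg. Origin on its axis at the foot's underside as it is when shut (goes with handle and tube, not with the foot); z up along the stick. It starts hanging upright by its collar in the forked hook, yaw that of the stand within 0.08 rad.
- stick_grip (a point): Middle of the handle block, on the axis, 160 mm above the stick's origin, level with the middle of the button. The block is 30 mm along the stick's y, 28 mm along its x and 56 mm high (132 to 188 mm above the origin; a flat cap ends at 192 mm). The button is in its +y face: gripping here across the y faces presses it.
- stick_collar (a point): Centre of the underside of the collar by which the stick hangs: 95 mm above the stick's origin; collar 48 mm across, 6 mm thick. Below it the tube (25 mm across at its lower ferrule) goes down to 40 mm above the origin. A thin pointer reaches 32 mm from the axis to the stick's -x, 75 mm above the origin.
- stick_foot (a point): Centre of the underside of the foot, a disc 44 mm across and 6 mm thick; it goes with the innermost rod. When shut, a bare rod 10 mm across runs from the disc up to 33 mm above its underside, where a ferrule 18 mm across begins.
- stick_button (a joint): The button, 15 mm across, in the handle's +y face: 0 = out, standing 6 mm proud of the wood (so 36 mm over button and handle); 0.006 = pressed flush. Its spring takes 3 N to start and 6 N fully in. It must be in by about 4 mm for the sections to come out of the shut position. Springs back when released.
- stick_mid (a joint): How far the middle section is out of the tube, in m: 0 = shut, 0.055 = its end (the first stop). A spring pulls it in with 2 to 3 N, so it normally comes out first.
- stick_rod (a joint): How far the innermost rod is out of the middle section, in m: 0 = shut, 0.055 = its end. Both sections at their ends are the second stop: the handle is then 110 mm higher over the foot than when shut. A spring pulls it in with 3.5 to 4.5 N; let go, the sections slide back, until the catch stops them about 20 mm out (pressed, fully in).
- hook_stand: Fixed hook stand with wooden base (112 x 90 mm, 12 mm thick) and an upright board 60 mm wide, 162 mm high, whose front face lies 40 mm to +x of the origin. Origin on the bench below the hanging stick's axis. Two parallel steel prongs (8 mm thick, 30 mm of free gap) run from the board to -x, their upper side 145 mm above the bench, and end in upturned tips.
- hook_seat (a point): Where the underside of the stick's collar rests between the prongs: over the stand's origin, 145 mm above the bench; axes as the stand's.
- prong_tips (a point): Midway between the upturned prong tips, level with their tops: 34 mm to -x of the stand's origin, 159 mm above the bench. The stick must be lifted by more than 14 mm and then taken out to the stand's -x; its foot does not pass between the prongs.
- foot_holder: Fixed low holder 86 x 86 mm, 26 mm high: wooden base 6 mm thick, side and back walls, and a steel lip 4 mm thick round a slot open to -x. The slot in the lip is 24 mm wide; the space under the lip is 58 mm wide and 16 mm high (6 to 22 mm above the bench) and ends at a back wall 30 mm to +x of the origin. Origin on the bench below the seat.
- holder_seat (a point): Floor of the holder (6 mm above the bench) where the middle of the foot belongs; axes as the holder's, +x the way the foot slides in under the lip, with the rod in the slot.
- holder_mouth (a point): Middle of the slot's open end, on the line of the holder's floor: 42 mm to -x of the seat.
- block_plane: A bystander, block plane, on the bench; origin at its underside.
- chisel_1: A bystander, chisel, on the bench; origin at its underside.
- bench_dog_1: A bystander, bench dog, on the bench; origin at its underside.
- carpenter_pencil: A bystander, carpenter's pencil, on the bench; origin at its underside.
- marking_gauge: A bystander, marking gauge, on the bench; origin at its underside.
- calliper: A bystander, calliper, on the bench; origin at its underside.

How it is judged (in metres and radians):
On the way, in this order (a step that is already met when the one before it is completed fails the run):
1. the stick is lifted off the hook, clear of it (horizontal distance between stick_foot and hook_seat above 0.06 m and height (world z) of stick_foot above 0.005 m and contact force between height_stick and hook_stand below 0.1 N), for 0.1 s.
2. the foot is in the holder, the stick upright and shut (x of stick_foot in the frame of holder_seat between -0.013 and 0.013 m and y of stick_foot in the frame of holder_seat between -0.013 and 0.013 m and z of stick_foot in the frame of holder_seat below 0.015 m and angle between height_stick's own z axis and vertical below 0.15 rad and value of joint each of stick_mid, stick_rod below 0.01 m), for 0.2 s.
3. with the button pressed the stick is drawn out, the foot caught in the holder (x of stick_foot in the frame of holder_seat between -0.013 and 0.013 m and y of stick_foot in the frame of holder_seat between -0.013 and 0.013 m and z of stick_foot in the frame of holder_seat below 0.015 m and angle between height_stick's own z axis and vertical below 0.15 rad and value of joint stick_button above 0.003 m and z of stick_foot in the frame of height_stick below -0.014 m), for 0.05 s.
At the end, for the whole second after the job is handed in: Both sections are out to within 4 mm of their ends; the foot is under the holder's lip within 13 mm of the seat along each axis; the stick is within 0.15 rad of upright, still (under 20 mm/s), off the hook, and still gripped by the fingers (over 3 N), which alone hold it out against its springs (x of stick_foot in the frame of holder_seat between -0.013 and 0.013 m and y of stick_foot in the frame of holder_seat between -0.013 and 0.013 m and z of stick_foot in the frame of holder_seat below 0.015 m and angle between height_stick's own z axis and vertical below 0.15 rad and contact force between height_stick and hook_stand below 0.1 N and value of joint each of stick_mid, stick_rod above 0.051 m and contact force between the fingers and height_stick above 3 N and linear speed of height_stick below 0.02 m/s); the arm keeps its last pose, push and grip.
It fails at once if a bystander is moved by more than 40 mm (distance of any of block_plane, chisel_1, bench_dog_1, carpenter_pencil, marking_gauge, calliper from where it was at the start of the episode above 0.04 m).
It fails at once if the stick is dropped or tipped over (angle between height_stick's own z axis and vertical above 0.8 rad).
It also fails if it takes over 51 s, if anything falls off the work surface, if the arm or the gripper's body presses on something with over 40 N, if the wrist force passes 120 N, or if a joint passes its speed limit or range.

## Working session

There is one attempt and no reset: what is moved stays moved. The work goes in short steps, Python scripts to look and compute and a tool call to move; the robot and the scene stay as the last step left them, time stands still between calls to the robot, and variables do not carry over. Pictures are saved under pics/ and viewed, and the job is handed in when it is done.

Besides the shell and the picture viewer there is one more tool, called after "Emit:" as name(argument=value, ...), one argument or row to a line, values as JSON. step_arm: Moves the arm, as the interface text tells. Its arguments: {"type":"object","properties":{"increments":{"type":"array","items":{"type":"array"}},"force":{"type":"number"}},"required":["increments"]}

```bash
mkdir -p pics; python3 - <<'E'
from plant import r
import cv2,json,numpy as np
s=r.get_state(); print(s, r.grip_depth)
import pickle
for n in("scene","top"):
    c=r.capture(n); cv2.imwrite(f"pics/{n}0.png",cv2.resize(c["color"][:,:,::-1],None,fx=1.5,fy=1.5,interpolation=cv2.INTER_CUBIC))
    pickle.dump(c,open(f"{n}0.pkl","wb"))
    print(n,c["intrinsics"],c["k1"],c["rvec"],c["tvec"])
    R=cv2.Rodrigues(np.array(c["rvec"],float))[0]; print(-R.T@np.array(c["tvec"]).ravel())
E
```

```text
{'time_s': 0.0, 'joints': array([-5.68907087e+01,  2.05917368e+01,  6.33137229e-01, -1.79659553e-02,
       -7.01354883e+01, -1.65070956e+01]), 'qd': array([-0.00888206, -0.06325139, -0.03866308,  0.04534147,  0.01895813,
        0.07109579]), 'joint_torque': array([ 3.62684923e-04, -5.82724857e+01,  2.93056870e+01,  6.99741483e+00,
        6.79255289e-03, -1.20662326e-04]), 'tcp_pos': array([ 0.19268866, -0.64640406,  0.22562122]), 'eef_rot': array([ 1.79904991e+02, -1.05429096e-02, -1.63403914e+02]), 'contact_force': array([ 0.91287856, -0.44649085,  0.27458092]), 'moment': array([ 0.02980335,  0.04573192, -0.0562565 ]), 'gripper_width': 0.08739902613896353} 0.0188
scene [[488.93734612   0.         262.58752041]
 [  0.         488.93734612 197.00320569]
 [  0.           0.           1.        ]] -0.13289656090976215 [ 2.08570967 -1.25495854  0.52886946] [-0.21660622  0.38995521  1.33789915]
[-0.48977782 -0.4809399   1.23197888]
top [[409.61869299   0.         251.77068363]
 [  0.         409.61869299 186.77510111]
 [  0.           0.           1.        ]] -0.02040898485456939 [ 2.18563161 -2.14877323  0.10375637] [1.29945900e-04 4.93714876e-01 1.42381014e+00]
[ 3.47980247e-01 -8.29071798e-05  1.46625354e+00]
```

View pics/scene0.png

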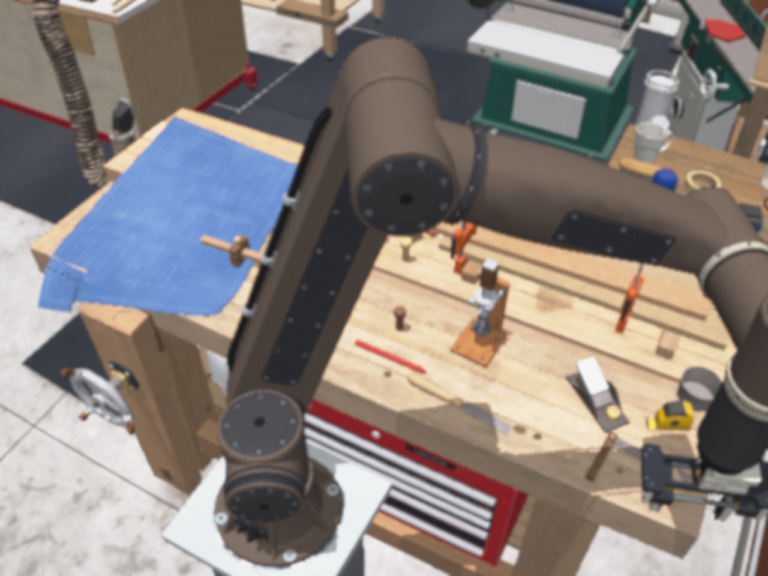

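View pics/top0.png

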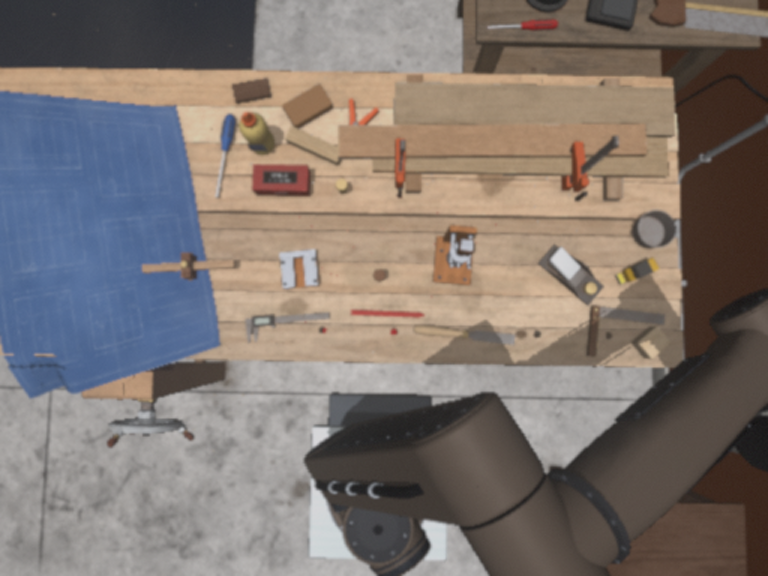

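The top view shows the stand at (455,255) and the holder at (298,268) in the 1.5x picture. I'll zoom in on both.

```bash
python3 - <<'E'
import cv2,pickle,numpy as np
t=pickle.load(open("top0.pkl","rb"))["color"][:,:,::-1]; s=pickle.load(open("scene0.pkl","rb"))["color"][:,:,::-1]
a=cv2.resize(t[145:200,275:330],(396,396),interpolation=cv2.INTER_CUBIC) # 7.2
b=cv2.resize(t[155:205,175:225],(396,396),interpolation=cv2.INTER_CUBIC)
cv2.imwrite("pics/z1.png",np.hstack([a,b]))
c=cv2.resize(s[165:250,290:350],(420,595),interpolation=cv2.INTER_CUBIC)
cv2.imwrite("pics/z2.png",c)
E
```

```text
(no output)
```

View pics/z1.png

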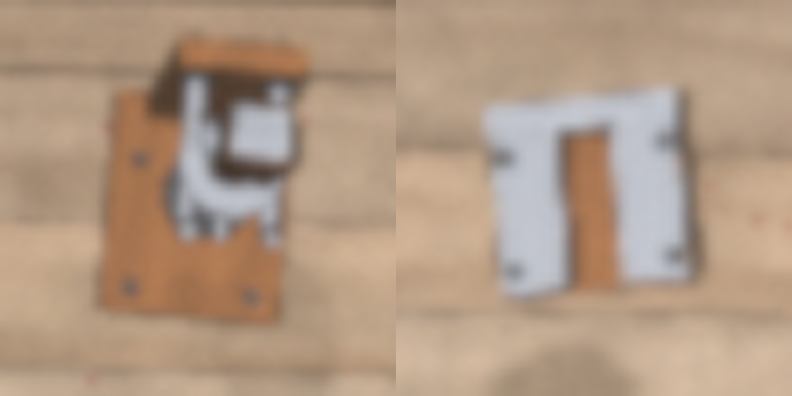

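View pics/z2.png

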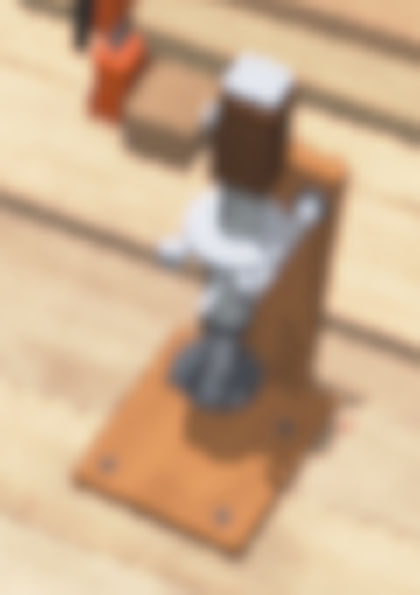

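Both views show the button facing +y (image left in top). The holder slot opens towards the robot. Next: segment and cast rays.

```bash
cat >h.py <<'E'
import cv2,pickle,numpy as np
def ray(c,uv):
    K=np.array(c["intrinsics"]);R=cv2.Rodrigues(np.array(c["rvec"],float))[0];t=np.array(c["tvec"],float).ravel()
    uv=np.atleast_2d(np.array(uv,float))
    d=np.stack([(uv[:,0]-K[0,2])/K[0,0],(uv[:,1]-K[1,2])/K[1,1]],1)
    x=d.copy()
    for _ in range(20): x=d/(1+c["k1"]*(x**2).sum(1,keepdims=True))
    return -R.T@t,(R.T@np.c_[x,np.ones(len(x))].T).T
def plane(c,uv,z):
    o,d=ray(c,uv); return o+d*((z-o[2])/d[:,2])[:,None]
def tri(c1,u1,c2,u2):
    o1,d1=ray(c1,u1);o2,d2=ray(c2,u2);d1=d1[0]/np.linalg.norm(d1);d2=d2[0]/np.linalg.norm(d2)
    A=np.c_[d1,-d2];s=np.linalg.lstsq(A,o2-o1,rcond=None)[0];p=o1+s[0]*d1;q=o2+s[1]*d2
    return (p+q)/2,np.linalg.norm(p-q)
E
python3 - <<'E'
from h import *
np.set_printoptions(precision=4,suppress=True)
t=pickle.load(open("top0.pkl","rb"));s=pickle.load(open("scene0.pkl","rb"))
za=lambda p:np.array(p)/7.2-.5+[275,145]
zb=lambda p:np.array(p)/7.92-.5+[175,155]
zs=lambda p:np.array(p)/7-.5+[290,165]
cap=[[232,103],[294,106],[291,162],[230,157]]
P=plane(t,za(cap),.242);print("cap top",P[:,:2],P.mean(0))
capS=[[232,60],[295,72],[278,108],[215,90]]
P=plane(s,zs(capS),.242);print("cap scene",P[:,:2],P.mean(0))
print("tri",tri(t,za(np.mean(cap,0)),s,zs(np.mean(capS,0))))
B=plane(t,za([[98,307],[280,322],[115,92]]),.012);print("base",B)
B=plane(s,zs([[75,482],[240,555]]),.012);print("base scene",B)
H=plane(t,zb([[88,106],[286,88],[104,298],[296,278]]),.026);print("hold",H,H.mean(0))
L=plane(t,zb([[163,130],[212,128],[174,290],[222,285]]),.026);print("slot",L)
# mask of holder lip
hsv=cv2.cvtColor(t["color"],cv2.COLOR_RGB2HSV)
m=((hsv[...,1]<60)&(hsv[...,2]>110)).astype(np.uint8)
sub=m[155:205,175:225]
pts=np.argwhere(sub)[:,::-1]+[175,155]
print(len(pts)); rect=cv2.minAreaRect(pts.astype(np.float32)); bx=plane(t,cv2.boxPoints(rect),.026);print(rect,bx,bx.mean(0))
e=np.diff(bx[:,:2],axis=0);print(np.linalg.norm(e,axis=1),np.degrees(np.arctan2(e[:,1],e[:,0])))
E
```

```text
cap top [[ 0.5595 -0.1575]
 [ 0.5587 -0.1835]
 [ 0.5349 -0.1823]
 [ 0.5366 -0.1567]] [ 0.5474 -0.17    0.242 ]
cap scene [[ 0.5492 -0.1562]
 [ 0.5551 -0.1828]
 [ 0.5309 -0.1848]
 [ 0.5284 -0.157 ]] [ 0.5409 -0.1702  0.242 ]
tri (array([ 0.5477, -0.1696,  0.2363]), np.float64(0.002775184518605917))
base [[ 0.4958 -0.121   0.012 ]
 [ 0.4899 -0.2112  0.012 ]
 [ 0.6038 -0.1286  0.012 ]]
base scene [[ 0.4873 -0.1281  0.012 ]
 [ 0.4832 -0.2132  0.012 ]]
hold [[0.5571 0.2449 0.026 ]
 [0.5667 0.1561 0.026 ]
 [0.4707 0.2348 0.026 ]
 [0.4811 0.1493 0.026 ]] [0.5189 0.1963 0.026 ]
slot [[0.5468 0.2108 0.026 ]
 [0.548  0.1888 0.026 ]
 [0.4748 0.2036 0.026 ]
 [0.4774 0.1823 0.026 ]]
561
((200.6905059814453, 182.59576416015625), (34.84605026245117, 43.046485900878906), 87.33700561523438) [[0.5627 0.2708 0.026 ]
 [0.5724 0.1179 0.026 ]
 [0.4485 0.1092 0.026 ]
 [0.4389 0.2607 0.026 ]] [0.5056 0.1897 0.026 ]
[0.1532 0.1242 0.1519] [ -86.3769 -175.9483   93.6458]
```

```bash
cat >>h.py <<'E'
from scipy.spatial.transform import Rotation as Ro
def go(x,y,z,yaw):
    from plant import r
    s=r.get_state(); Rc=Ro.from_euler('xyz',s["eef_rot"],degrees=True)
    Rt=Ro.from_euler('xyz',[180,0,yaw],degrees=True)
    print("t",round(s["time_s"],2),"pos",np.round(s["tcp_pos"],4),"rpy",np.round(s["eef_rot"],2),"F",np.round(s["contact_force"],1),"w",round(s["gripper_width"],4),"j",np.round(s["joints"],0))
    print("shift",np.round(Rc.inv().apply(np.array([x,y,z])-s["tcp_pos"]),4),"rot",np.round((Rc.inv()*Rt).as_rotvec(),4))
E
python3 -c "
from h import *
go(.5474,-.170,.29,177.5)"
```

```text
t 0.1 pos [ 0.1927 -0.6464  0.2257] rpy [ 1.7991e+02 -1.0000e-02 -1.6340e+02] F [-0.1 -0.1 -0.5] w 0.0874 j [-57.  21.   1.  -0. -70. -17.]
shift [-0.476   0.3554 -0.0638] rot [ 0.0015 -0.0004  0.3333]
```

Emit:
step_arm(
  increments=[
    [[0,0,-0.04],[0,0,0],0],
    [[-0.04,0.03,-0.064],[0,0,0],0],
    [[-0.08,0.06,-0.064],[0,0,0.1],0],
    [[-0.12,0.09,-0.064],[0,0,0.2],0],
    [[-0.16,0.12,-0.064],[0,0,0.333],0],
    [[-0.2,0.15,-0.064],[0,0,0.333],0],
    [[-0.24,0.18,-0.064],[0,0,0.333],0],
    [[-0.28,0.21,-0.064],[0,0,0.333],0],
    [[-0.32,0.24,-0.064],[0,0,0.333],0],
    [[-0.35,0.26,-0.064],[0,0,0.333],0],
  ],
  force=40,
)

```text
time_s: 1.1
tcp_pos: [0.4548, -0.2953, 0.2906]
eef_rot: [180.0, 0.0, 177.6]
contact_force: [1.5, -1.8, 0.3]
gripper_width: 0.0875
```

```bash
python3 - <<'E'
from h import *
from plant import r
go(.5474,-.170,.29,177.5)
for n in("scene","top"):
    c=r.capture(n);pickle.dump(c,open(n+"1.pkl","wb"))
    cv2.imwrite(f"pics/{n}1.png",cv2.resize(c["color"][:,:,::-1],None,fx=1.5,fy=1.5))
E
```

```text
t 1.1 pos [ 0.4548 -0.2953  0.2906] rpy [1.7999e+02 1.0000e-02 1.7757e+02] F [ 1.5 -1.8  0.3] w 0.0875 j [-12.   6. -10.  -0. -74. -80.]
shift [-0.0872  0.1291  0.0006] rot [0.0003 0.0001 0.0013]
```

View pics/scene1.png

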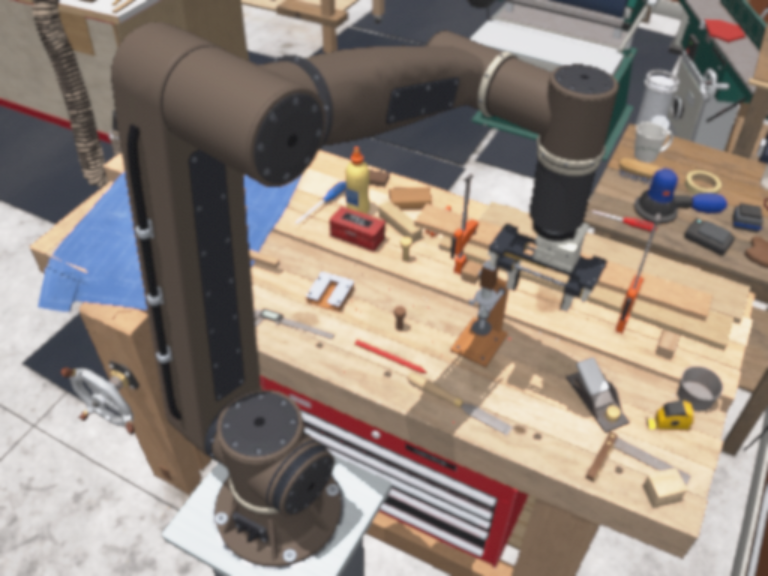

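The scene picture shows the gripper at (550,265), with the stick and the holder at (330,290) in view. Holder check from this view, and move over the stick.

Emit:
step_arm(
  increments=[
    [[-0.03,0.04,0],[0,0,0],0],
    [[-0.055,0.08,0],[0,0,0],0],
    [[-0.08,0.12,0],[0,0,0],0],
    [[-0.087,0.129,0],[0,0,0],0],
    [[-0.087,0.129,0],[0,0,0],0],
    [[-0.087,0.129,0],[0,0,0],0],
  ],
)

```text
time_s: 1.8
tcp_pos: [0.546, -0.1729, 0.2902]
eef_rot: [-180.0, -0.1, 177.5]
contact_force: [-0.4, -0.3, -0.5]
gripper_width: 0.0876
```

```bash
python3 - <<'E'
from h import *
from plant import r
go(.5474,-.170,.191,177.5)
s1=pickle.load(open("scene1.pkl","rb"))["color"][:,:,::-1]
c=r.capture("scene");pickle.dump(c,open("scene2.pkl","rb".replace("r","w")))
s=c["color"][:,:,::-1]
a=cv2.resize(s[130:250,280:410],(520,480),interpolation=cv2.INTER_CUBIC)
b=cv2.resize(s1[170:220,195:245],(280,280),interpolation=cv2.INTER_CUBIC)
b=np.vstack([b,np.zeros((200,280,3),np.uint8)])
cv2.imwrite("pics/z3.png",np.hstack([a,b]))
E
```

```text
t 1.8 pos [ 0.546  -0.1729  0.2902] rpy [-1.7999e+02 -6.0000e-02  1.7754e+02] F [-0.4 -0.3 -0.5] w 0.0876 j [  2.   9.  -7.   0. -74. -94.]
shift [-0.0014  0.003   0.0992] rot [-0.0001 -0.001   0.0007]
```

View pics/z3.png

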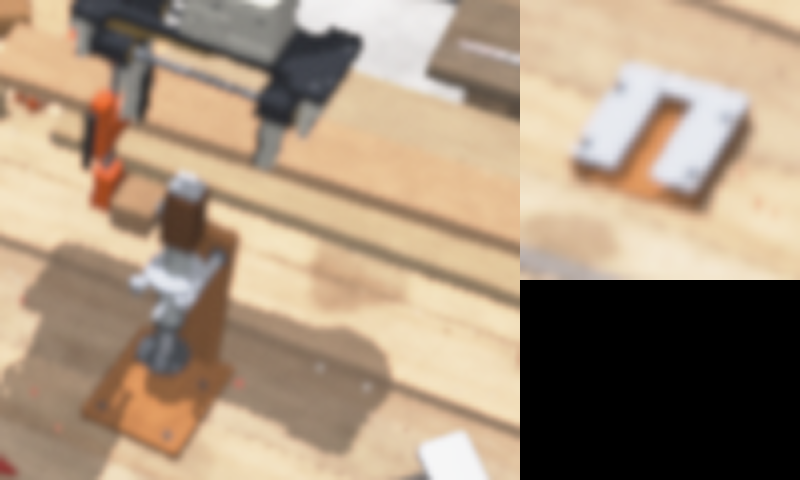

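```bash
python3 - <<'E'
from h import *
np.set_printoptions(precision=4,suppress=True)
s=pickle.load(open("scene1.pkl","rb"))
z=lambda p:np.array(p)/5.6-.5+[195,170]
H=plane(s,z([[110,64],[229,98],[56,160],[178,192]]),.026);print(H,H.mean(0))
# blade test of fingers in top pics later
E
```

```text
[[0.5527 0.2397 0.026 ]
 [0.5619 0.1577 0.026 ]
 [0.4641 0.2242 0.026 ]
 [0.4764 0.1444 0.026 ]] [0.5138 0.1915 0.026 ]
```

Emit:
step_arm(
  increments=[
    [[-0.001,0.003,0.02],[0,0,0],0],
    [[-0.001,0.003,0.04],[0,0,0],0],
    [[-0.001,0.003,0.06],[0,0,0],0],
    [[-0.001,0.003,0.08],[0,0,0],0],
    [[-0.001,0.003,0.099],[0,0,0],0],
    [[-0.001,0.003,0.099],[0,0,0],0],
    [[-0.001,0.003,0.099],[0,0,0],0],
  ],
)

```text
time_s: 2.55
tcp_pos: [0.5472, -0.1707, 0.1921]
eef_rot: [-180.0, -0.0, 177.5]
contact_force: [0.9, -0.9, 0.9]
gripper_width: 0.0878
```

```bash
python3 - <<'E'
from h import *
from plant import r
go(.5474,-.170,.191,177.5)
c=r.capture("scene")
s=c["color"][:,:,::-1]
d=r.capture("top")["color"][:,:,::-1]
a=cv2.resize(s[130:250,270:400],(520,480),interpolation=cv2.INTER_CUBIC)
b=cv2.resize(d[130:210,260:350],(270,240),interpolation=cv2.INTER_CUBIC)
b=np.vstack([b,np.zeros((240,270,3),np.uint8)])
cv2.imwrite("pics/z4.png",np.hstack([a,b]))
E
```

```text
t 2.55 pos [ 0.5472 -0.1707  0.1921] rpy [-1.7998e+02 -1.0000e-02  1.7746e+02] F [ 0.9 -0.9  0.9] w 0.0878 j [  2.  12. -15.   0. -62. -95.]
shift [-0.0002  0.0007  0.0011] rot [-0.0004 -0.0002 -0.0008]
```

View pics/z4.png

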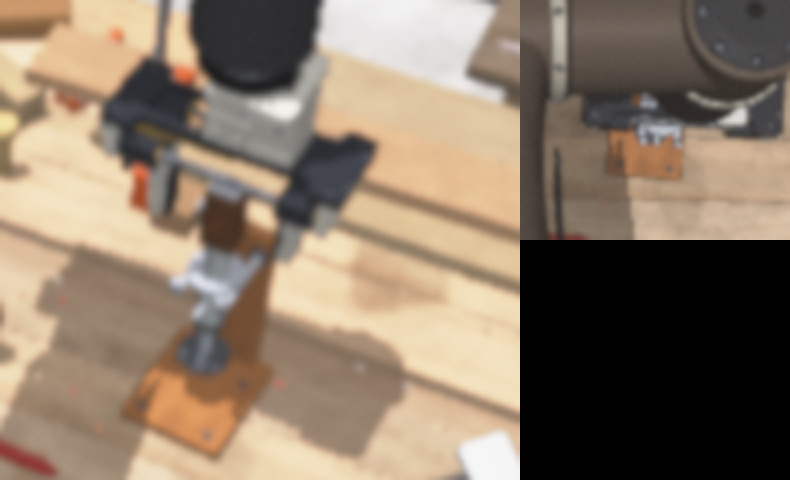

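The picture shows the handle (225,220) midway between the fingers (160 and 290). Closing.

Emit:
step_arm(
  increments=[
    [[0,0,0],[0,0,0],0.3],
    [[0,0,0],[0,0,0],0.5],
    [[0,0,0],[0,0,0],0.6],
    [[0,0,0],[0,0,0],0.8],
    [[0,0,0],[0,0,0],1],
    [[0,0,0],[0,0,0],1],
    [[0,0,0],[0,0,0],1],
    [[0,0,0],[0,0,0],1],
  ],
  force=40,
)

```text
time_s: 3.45
tcp_pos: [0.5476, -0.1694, 0.1914]
eef_rot: [180.0, -0.0, 177.5]
contact_force: [1.7, -1.8, -2.1]
gripper_width: 0.0294
```

```bash
python3 - <<'E'
from h import *
from plant import r
go(.5474,-.170,.220,177.5)
c=r.capture("scene")
s=c["color"][:,:,::-1]
cv2.imwrite("pics/z5.png",cv2.resize(s[130:250,270:400],(650,600),interpolation=cv2.INTER_CUBIC))
E
```

```text
t 3.45 pos [ 0.5476 -0.1694  0.1914] rpy [ 1.7999e+02 -1.0000e-02  1.7753e+02] F [ 1.7 -1.8 -2.1] w 0.0294 j [  2.  13. -15.  -0. -62. -95.]
shift [ 0.0001 -0.0006 -0.0286] rot [ 0.0002 -0.0001  0.0005]
```

View pics/z5.png

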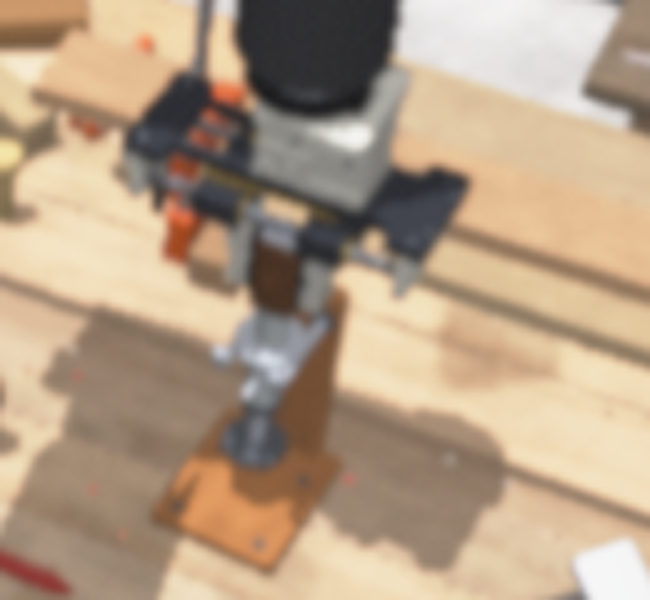

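Width 29.4 mm, so the wood is gripped and the button is in. Lift 28 mm.

Emit:
step_arm(
  increments=[
    [[0,0,-0.005],[0,0,0],1],
    [[0,0,-0.01],[0,0,0],1],
    [[0,0,-0.016],[0,0,0],1],
    [[0,0,-0.022],[0,0,0],1],
    [[0,0,-0.028],[0,0,0],1],
    [[0,0,-0.028],[0,0,0],1],
    [[0,0,-0.028],[0,0,0],1],
  ],
)

```text
time_s: 4.2
tcp_pos: [0.5476, -0.1696, 0.2197]
eef_rot: [180.0, 0.0, 177.5]
contact_force: [0.1, 0.1, -3.9]
gripper_width: 0.0299
```

```bash
python3 - <<'E'
from h import *
from plant import r
go(.5474,-.170,.220,177.5)
c=r.capture("scene")
s=c["color"][:,:,::-1]
cv2.imwrite("pics/z6.png",cv2.resize(s[130:250,270:400],(650,600),interpolation=cv2.INTER_CUBIC))
E
```

```text
t 4.2 pos [ 0.5476 -0.1696  0.2197] rpy [1.7999e+02 2.0000e-02 1.7752e+02] F [ 0.1  0.1 -3.9] w 0.0299 j [  2.  11. -13.  -0. -66. -95.]
shift [ 0.0002 -0.0005 -0.0003] rot [0.0002 0.0003 0.0004]
```

View pics/z6.png

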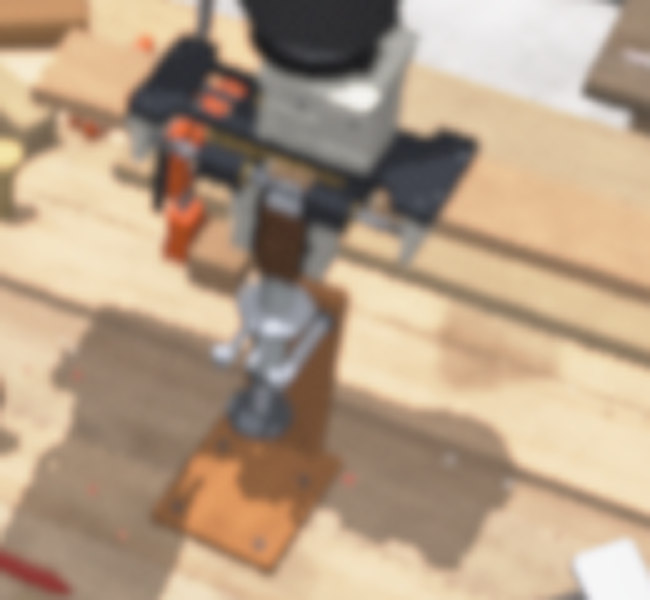

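The stick hangs from the gripper, upright and shut, with its collar above the prongs. Withdraw toward the stand's -x.

Emit:
step_arm(
  increments=[
    [[0.01,0,0],[0,0,0],1],
    [[0.02,0.0005,0],[0,0,0],1],
    [[0.03,0.001,0],[0,0,0],1],
    [[0.04,0.001,0],[0,0,0],1],
    [[0.05,0.001,0],[0,0,0],1],
    [[0.06,0.0015,0],[0,0,0],1],
    [[0.075,0.002,0],[0,0,0],1],
    [[0.09,0.002,0],[0,0,0],1],
    [[0.1,0.0025,0],[0,0,0],1],
    [[0.1,0.0025,0],[0,0,0],1],
  ],
)

```text
time_s: 5.25
tcp_pos: [0.4463, -0.1627, 0.2199]
eef_rot: [180.0, 0.0, 177.5]
contact_force: [0.2, -0.1, -3.3]
gripper_width: 0.0301
```

```bash
python3 - <<'E'
from h import *
from plant import r
go(.433,.187,.22,186)
c=r.capture("scene")
s=c["color"][:,:,::-1]
cv2.imwrite("pics/z7.png",cv2.resize(s[110:270,220:380],(600,600),interpolation=cv2.INTER_CUBIC))
E
```

```text
t 5.25 pos [ 0.4463 -0.1627  0.2199] rpy [1.7999e+02 3.0000e-02 1.7752e+02] F [ 0.2 -0.1 -3.3] w 0.0301 j [  4.   2. -24.  -0. -64. -96.]
shift [ 0.0284  0.3488 -0.    ] rot [ 0.0002  0.0006 -0.148 ]
```

View pics/z7.png

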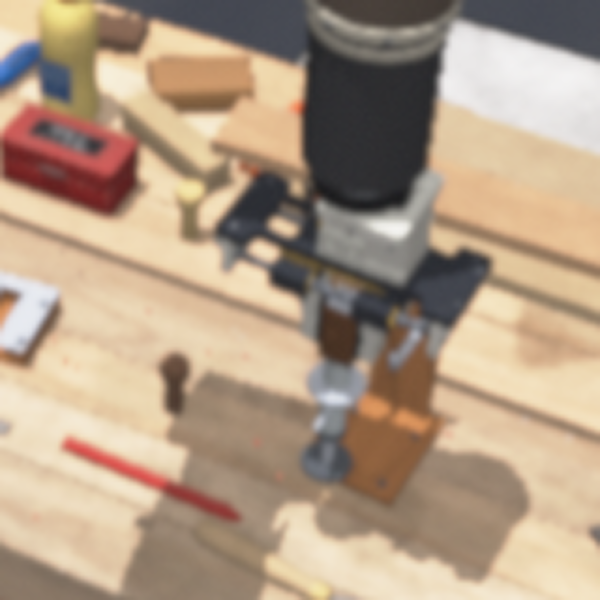

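Clear of the hook. The calliper lies near the holder's mouth, so I measure its position before choosing where to lower.

```bash
python3 - <<'E'
from h import *
t=pickle.load(open("top0.pkl","rb"));np.set_printoptions(precision=4,suppress=True)
b=cv2.resize(t["color"][150:230,160:230,::-1],(525,600),interpolation=cv2.INTER_CUBIC)
cv2.imwrite("pics/z8.png",b)
s=pickle.load(open("scene1.pkl","rb"))
cv2.imwrite("pics/z9.png",cv2.resize(s["color"][170:240,160:260,::-1],(800,560),interpolation=cv2.INTER_CUBIC))
E
```

```text
(no output)
```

View pics/z8.png

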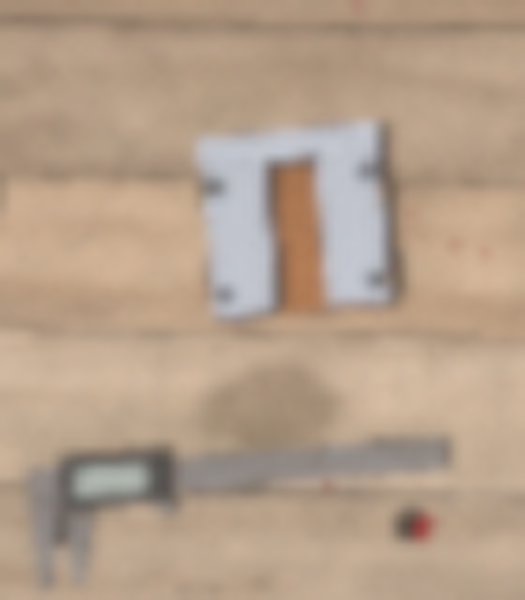

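View pics/z9.png

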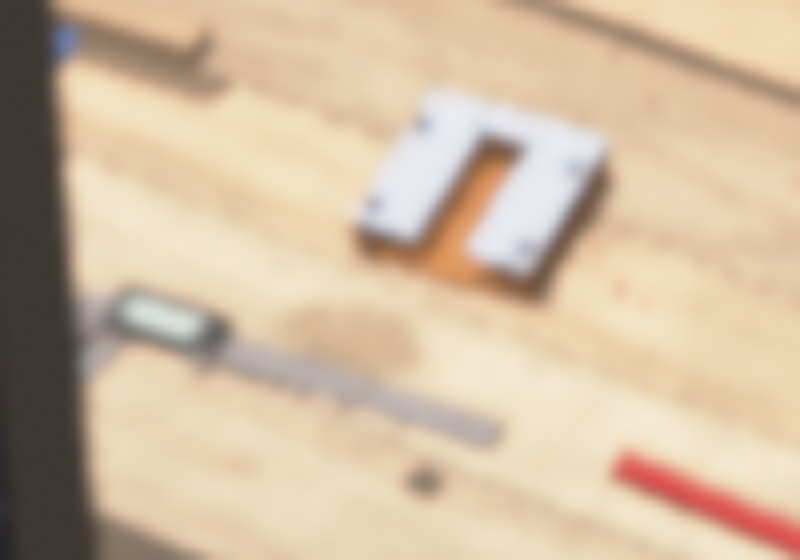

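The calliper beam lies about 60 mm in front of the holder, enough room to lower the 44 mm disc between them at 74 mm before the seat. Carry there.

Emit:
step_arm(
  increments=[
    [[0.001,0.015,-0.01],[0,0,0],1],
    [[0.003,0.045,-0.01],[0,0,0],1],
    [[0.004,0.085,-0.01],[0,0,0],1],
    [[0.006,0.125,-0.01],[0,0,-0.02],1],
    [[0.008,0.165,-0.01],[0,0,-0.05],1],
    [[0.01,0.205,-0.01],[0,0,-0.08],1],
    [[0.012,0.245,-0.01],[0,0,-0.1],1],
    [[0.014,0.285,-0.01],[0,0,-0.13],1],
    [[0.016,0.32,-0.01],[0,0,-0.148],1],
    [[0.017,0.34,-0.01],[0,0,-0.148],1],
  ],
)

```text
time_s: 6.3
tcp_pos: [0.4459, 0.1806, 0.2296]
eef_rot: [180.0, 0.0, -173.9]
contact_force: [0.3, 0.2, -3.8]
gripper_width: 0.0297
```

Emit:
step_arm(
  increments=[
    [[0,0.01,0],[0,0,0],1],
    [[0,0.01,0],[0,0,0],1],
    [[0,0.01,0],[0,0,0],1],
    [[0,0.01,0],[0,0,0],1],
    [[0,0.01,0],[0,0,0],1],
  ],
)

```text
time_s: 6.8
tcp_pos: [0.4446, 0.1868, 0.2297]
eef_rot: [180.0, 0.0, -174.1]
contact_force: [0.6, 0.6, -3.4]
gripper_width: 0.0302
```

```bash
cat > pic.py <<'E'
import sys
from h import *
from plant import r
n=sys.argv[1]
go(*map(float,sys.argv[2:6]))
for k in("scene","top"):
    c=r.capture(k);pickle.dump(c,open(f"{k}_{n}.pkl","wb"))
s=pickle.load(open(f"scene_{n}.pkl","rb"))["color"][:,:,::-1];t=c["color"][:,:,::-1]
cv2.imwrite(f"pics/{n}.png",np.hstack([cv2.resize(s[110:230,160:240],(400,600),interpolation=cv2.INTER_CUBIC),cv2.resize(t[140:220,165:220],(400,582),interpolation=cv2.INTER_CUBIC)[:600].repeat(1,0) if 0 else cv2.resize(t[130:220,165:225],(400,600),interpolation=cv2.INTER_CUBIC)]))
E
python3 pic.py p10 .4444 .1873 .152 186
```

```text
t 6.8 pos [0.4446 0.1868 0.2297] rpy [ 1.8000e+02  1.0000e-02 -1.7406e+02] F [ 0.6  0.6 -3.4] w 0.0302 j [  46.    2.  -23.    0.  -65. -130.]
shift [0.0001 0.0005 0.0777] rot [ 0.0001  0.0002 -0.001 ]
```

View pics/p10.png

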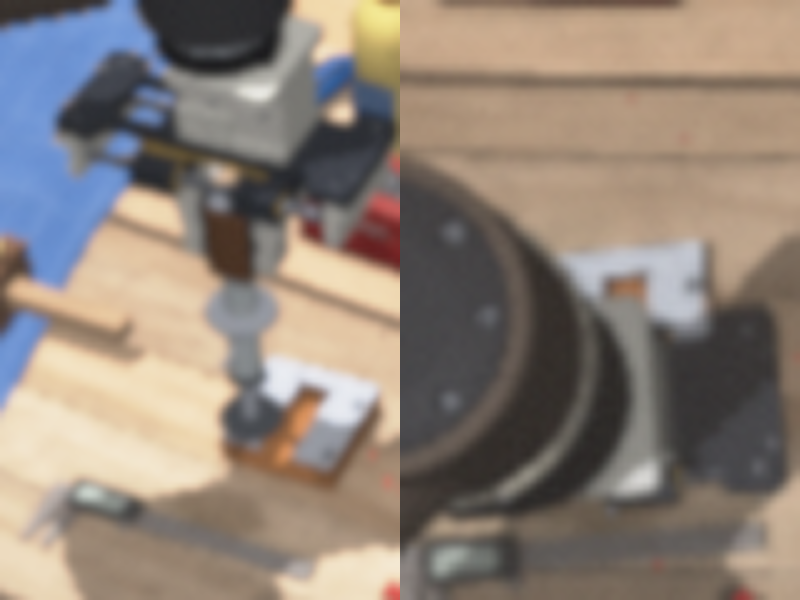

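Stick upright and shut; its foot is at (252,415) in the scene crop, over the bench in front of the holder. Lower 60 mm and look.

Emit:
step_arm(
  increments=[
    [[0,0,0.012],[0,0,0],1],
    [[0,0,0.024],[0,0,0],1],
    [[0,0,0.036],[0,0,0],1],
    [[0,0,0.048],[0,0,0],1],
    [[0,0,0.06],[0,0,0],1],
    [[0,0,0.06],[0,0,0],1],
    [[0,0,0.06],[0,0,0],1],
  ],
)

```text
time_s: 7.6
tcp_pos: [0.4445, 0.1875, 0.1693]
eef_rot: [-180.0, -0.0, -174.0]
contact_force: [-0.7, 1.0, -2.7]
gripper_width: 0.03
```

```bash
python3 pic.py p11 .4444 .1873 .152 186
```

```text
t 7.6 pos [0.4445 0.1875 0.1693] rpy [-1.7996e+02 -3.0000e-02 -1.7398e+02] F [-0.7  1.  -2.7] w 0.03 j [  46.    5.  -28.    0.  -57. -130.]
shift [ 0.0001 -0.0002  0.0173] rot [-0.0007 -0.0005  0.0004]
```

View pics/p11.png

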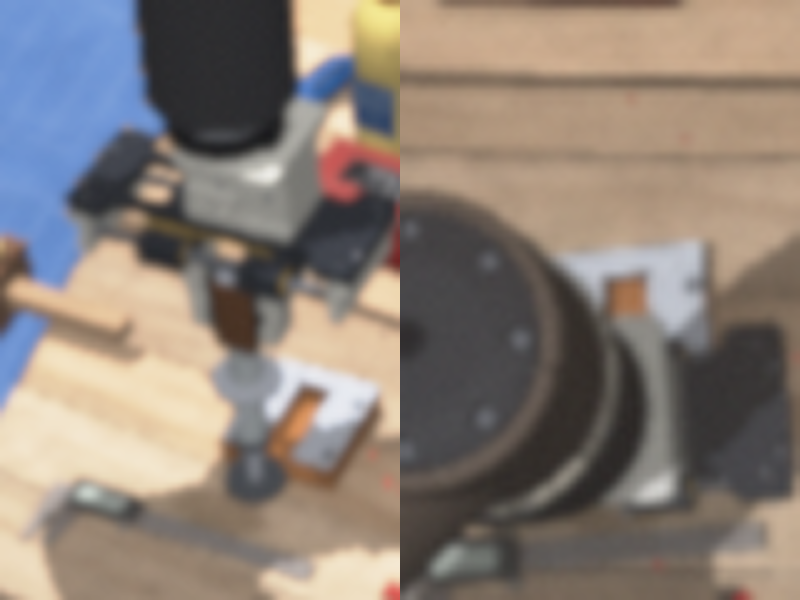

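```bash
python3 - <<'E'
from h import *
np.set_printoptions(precision=4,suppress=True)
s=pickle.load(open("scene_p11.pkl","rb"))
z=lambda p:np.array(p)/5-.5+[160,110]
d=s["color"][180:220,195:235,::-1]
print("foot",plane(s,z([[254,474]]),.034), "extent", plane(s,z([[223,470],[286,478],[254,448],[254,500]]),.031))
print("slot", plane(s,z([[306,386],[328,390],[270,460],[293,466]]),.026))
cv2.imwrite("pics/z12.png",cv2.resize(d,(600,600),interpolation=cv2.INTER_CUBIC))
E
```

```text
foot [[0.4422 0.1866 0.034 ]] extent [[0.4377 0.2087 0.031 ]
 [0.4517 0.1672 0.031 ]
 [0.4654 0.2012 0.031 ]
 [0.4241 0.1755 0.031 ]]
slot [[0.5386 0.204  0.026 ]
 [0.5425 0.1883 0.026 ]
 [0.4649 0.1884 0.026 ]
 [0.4675 0.1716 0.026 ]]
```

View pics/z12.png

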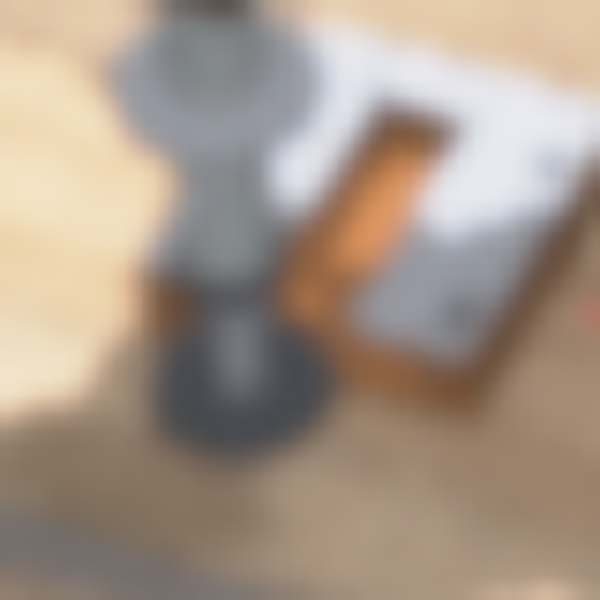

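Yaw estimates for the holder spread from 6° to 12°, so I'll refine with subpixel lip masks from both unobstructed views.

```bash
python3 - <<'E'
from h import *
np.set_printoptions(precision=4,suppress=True)
outs=[]
for f,(x0,y0) in(("top0",(175,155)),("scene1",(195,165))):
    c=pickle.load(open(f+".pkl","rb")); im=c["color"][y0:y0+50,x0:x0+50]
    k=8;u=cv2.resize(im,None,fx=k,fy=k,interpolation=cv2.INTER_CUBIC).astype(int)
    bl=u[...,2]-u[...,0]  # blue minus red: lip ~>0, wood <0
    m=(bl>-15).astype(np.uint8); m[u.sum(2)<330]=0
    cs,_=cv2.findContours(m,cv2.RETR_EXTERNAL,cv2.CHAIN_APPROX_NONE); ct=max(cs,key=cv2.contourArea)
    ap=cv2.approxPolyDP(ct,12,True)[:,0]
    P=plane(c,(ct[:,0]+.5)/k-.5+[x0,y0],.026)
    A=plane(c,(ap+.5)/k-.5+[x0,y0],.026)
    print(f,cv2.contourArea(ct));print(A[:,:2])
    cv2.drawContours(v:=u[...,::-1].astype(np.uint8).copy(),[ap],-1,(0,0,255),1);outs.append(v)
    # segment line fits
    for i in range(len(ap)):
        a=A[i,:2];b=A[(i+1)%len(A),:2];L=np.linalg.norm(b-a)
        if L<.03: continue
        d=(b-a)/L;q=P[:,:2]-a;s=q@d;n=np.abs(q@[-d[1],d[0]])
        g=P[(s>.12*L)&(s<.88*L)&(n<.004),:2].astype(np.float32)
        vx,vy,cx,cy=cv2.fitLine(g,cv2.DIST_HUBER,0,.001,.001).ravel()
        print("len %.3f yaw(mod90) %.1f  pt %.4f %.4f"%(L,(np.degrees(np.arctan2(vy,vx))+45)%90-45,cx,cy))
cv2.imwrite("pics/z13.png",np.hstack(outs))
E
```

```text
top0 27485.5
[[0.565  0.1598]
 [0.5556 0.2428]
 [0.4719 0.2293]
 [0.479  0.2048]
 [0.54   0.2102]
 [0.5478 0.1962]
 [0.543  0.1867]
 [0.4812 0.1774]
 [0.4839 0.1496]]
len 0.083 yaw(mod90) 6.8  pt 0.5613 0.2013
len 0.085 yaw(mod90) 6.2  pt 0.5160 0.2378
len 0.061 yaw(mod90) 6.8  pt 0.5131 0.2076
len 0.063 yaw(mod90) 6.3  pt 0.5155 0.1829
len 0.082 yaw(mod90) 6.9  pt 0.5218 0.1533
scene1 21836.5
[[0.5508 0.2405]
 [0.4664 0.2239]
 [0.4731 0.2002]
 [0.524  0.206 ]
 [0.5407 0.1976]
 [0.532  0.1848]
 [0.477  0.174 ]
 [0.4795 0.1471]
 [0.561  0.1601]]
len 0.086 yaw(mod90) 8.4  pt 0.5116 0.2353
len 0.051 yaw(mod90) 6.8  pt 0.4984 0.2030
len 0.056 yaw(mod90) 7.8  pt 0.5065 0.1801
len 0.083 yaw(mod90) 8.0  pt 0.5248 0.1508
len 0.081 yaw(mod90) 6.9  pt 0.5590 0.1928
```

View pics/z13.png

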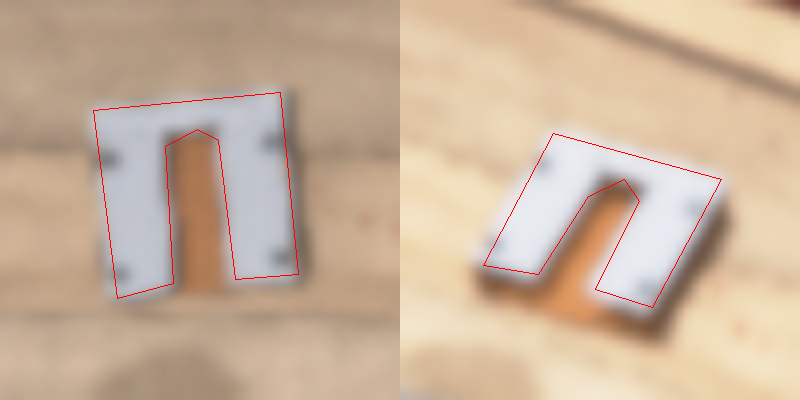

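Yaw is 6.8° by both views. Taking the seat as (0.5185, 0.195), I lower to a foot height of 10 mm, in line with the slot.

```bash
python3 -c "
from h import *
go(.445,.1862,.1513,186.8)"
```

```text
t 7.7 pos [0.4448 0.1879 0.1701] rpy [ 1.7998e+02  5.0000e-02 -1.7398e+02] F [ 0.4  0.5 -3.1] w 0.0297 j [  46.    5.  -28.    0.  -57. -130.]
shift [ 0.     -0.0017  0.0188] rot [ 0.0003  0.0008 -0.0136]
```

Emit:
step_arm(
  increments=[
    [[0,-0.0015,0.005],[0,0,-0.014],1],
    [[0,-0.0015,0.01],[0,0,-0.014],1],
    [[0,-0.0015,0.014],[0,0,-0.014],1],
    [[0,-0.0015,0.018],[0,0,-0.014],1],
    [[0,-0.0015,0.018],[0,0,-0.014],1],
    [[0,-0.0015,0.018],[0,0,-0.014],1],
  ],
)

```text
time_s: 8.3
tcp_pos: [0.4446, 0.1861, 0.1515]
eef_rot: [-180.0, -0.0, -173.2]
contact_force: [-0.2, -1.8, -3.3]
gripper_width: 0.0302
```

```bash
python3 pic.py p14 .5185 .195 .1513 186.8
```

```text
t 8.3 pos [0.4446 0.1861 0.1515] rpy [-1.7998e+02 -1.0000e-02 -1.7319e+02] F [-0.2 -1.8 -3.3] w 0.0302 j [  46.    6.  -29.    0.  -55. -129.]
shift [-0.0744  0.0001  0.0002] rot [-0.0003 -0.0002  0.0002]
```

View pics/p14.png

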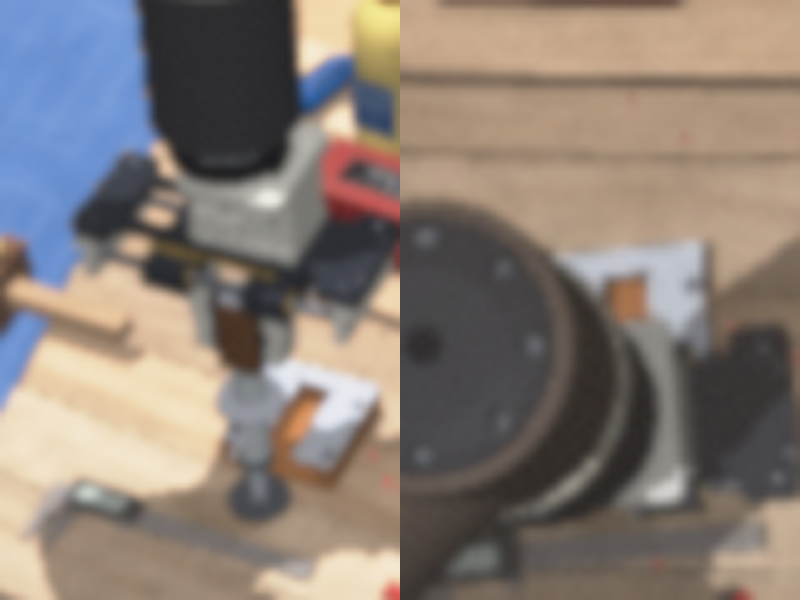

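The foot is in front of the holder at (258,490), below lip level and in line with the slot. Slide in, first half.

Emit:
step_arm(
  increments=[
    [[-0.008,0,0],[0,0,0],1],
    [[-0.016,0,0],[0,0,0],1],
    [[-0.024,0,0],[0,0,0],1],
    [[-0.032,0,0],[0,0,0],1],
    [[-0.04,0,0],[0,0,0],1],
    [[-0.04,0,0],[0,0,0],1],
  ],
)

```text
time_s: 9.0
tcp_pos: [0.4855, 0.191, 0.1513]
eef_rot: [-180.0, 0.0, -173.2]
contact_force: [0.2, -0.1, -3.2]
gripper_width: 0.0301
```

```bash
python3 pic.py p15 .5185 .195 .1513 186.8
```

```text
t 9.0 pos [0.4855 0.191  0.1513] rpy [-179.99    0.   -173.22] F [ 0.2 -0.1 -3.2] w 0.0301 j [  43.   10.  -25.    0.  -56. -126.]
shift [-0.0333  0.0001  0.    ] rot [-0.0002  0.     -0.0004]
```

View pics/p15.png

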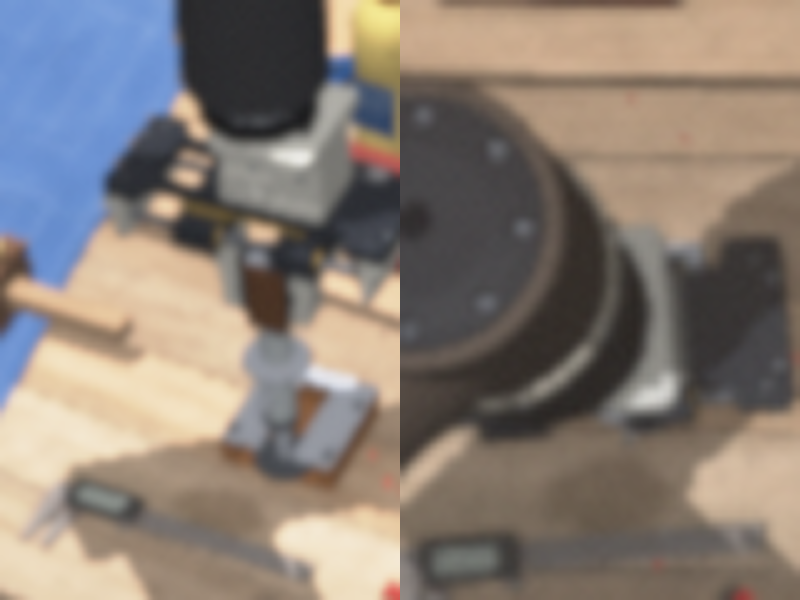

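The disc's leading half is under the lip with no side force. Second half.

Emit:
step_arm(
  increments=[
    [[-0.008,0,0],[0,0,0],1],
    [[-0.016,0,0],[0,0,0],1],
    [[-0.024,0,0],[0,0,0],1],
    [[-0.03,0,0],[0,0,0],1],
    [[-0.033,0,0],[0,0,0],1],
    [[-0.033,0,0],[0,0,0],1],
    [[-0.033,0,0],[0,0,0],1],
    [[-0.033,0,0],[0,0,0],1],
  ],
)

```text
time_s: 9.9
tcp_pos: [0.5169, 0.1947, 0.1516]
eef_rot: [-180.0, -0.0, -173.2]
contact_force: [0.4, -0.1, -3.1]
gripper_width: 0.0298
```

```bash
python3 pic.py p16 .5185 .195 .1513 186.8
```

```text
t 9.9 pos [0.5169 0.1947 0.1516] rpy [-1.8000e+02 -1.0000e-02 -1.7319e+02] F [ 0.4 -0.1 -3.1] w 0.0298 j [  41.   13.  -21.   -0.  -56. -124.]
shift [-0.0017  0.0001  0.0003] rot [-0.     -0.0001  0.0001]
```

View pics/p16.png

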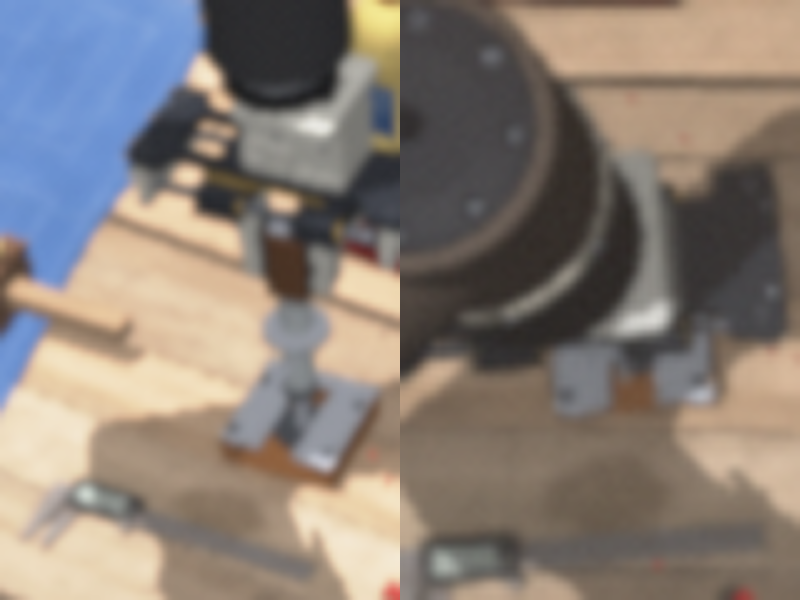

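The foot is under the lip, about 2 mm short of my seat estimate, with no side load. Nudge 2 mm, rest, then start the pull.

Emit:
step_arm(
  increments=[
    [[-0.002,0,0],[0,0,0],1],
    [[-0.002,0,0],[0,0,0],1],
    [[-0.002,0,0],[0,0,0],1],
    [[-0.002,0,0],[0,0,0],1],
    [[-0.002,0,-0.003],[0,0,0],1],
    [[-0.002,0,-0.007],[0,0,0],1],
    [[-0.002,0,-0.012],[0,0,0],1],
    [[-0.002,0,-0.018],[0,0,0],1],
    [[-0.002,0,-0.024],[0,0,0],1],
    [[-0.002,0,-0.024],[0,0,0],1],
  ],
  force=50,
)

```text
time_s: 11.0
tcp_pos: [0.5194, 0.1951, 0.1766]
eef_rot: [180.0, 0.1, -173.2]
contact_force: [0.1, -0.3, -4.3]
gripper_width: 0.0297
```

```bash
python3 pic.py p17 .5185 .195 .1513 186.8
```

```text
t 11.0 pos [0.5194 0.1951 0.1766] rpy [ 1.7997e+02  6.0000e-02 -1.7319e+02] F [ 0.1 -0.3 -4.3] w 0.0297 j [  41.   11.  -19.    0.  -60. -124.]
shift [ 0.0009 -0.      0.0253] rot [0.0005 0.0011 0.0003]
```

View pics/p17.png

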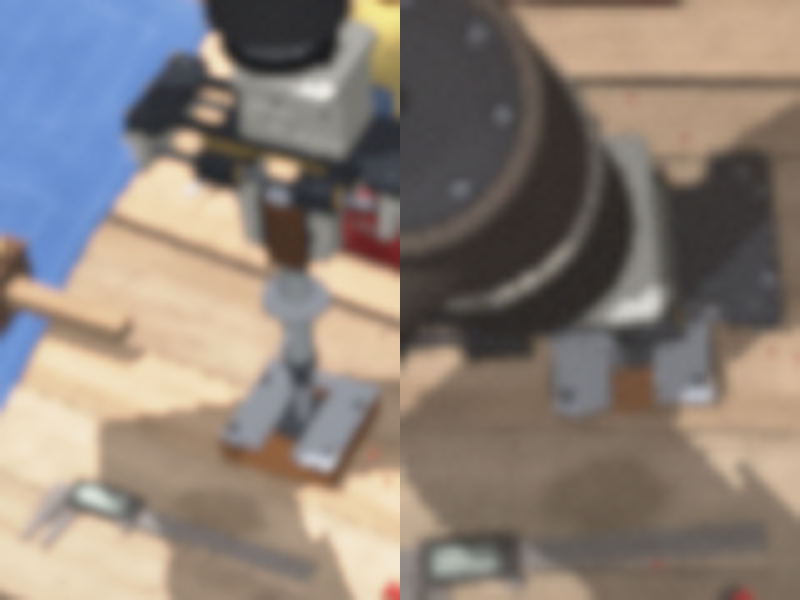

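The foot stays caught at (300,410) in the crop and the section is coming out. Continue up.

Emit:
step_arm(
  increments=[
    [[0,0,-0.008],[0,0,0],1],
    [[0,0,-0.016],[0,0,0],1],
    [[0,0,-0.024],[0,0,0],1],
    [[0,0,-0.032],[0,0,0],1],
    [[0,0,-0.04],[0,0,0],1],
    [[0,0,-0.048],[0,0,0],1],
    [[0,0,-0.056],[0,0,0],1],
    [[0,0,-0.064],[0,0,0],1],
    [[0,0,-0.07],[0,0,0],1],
    [[0,0,-0.07],[0,0,0],1],
  ],
)

```text
time_s: 12.1
tcp_pos: [0.5193, 0.195, 0.2465]
eef_rot: [180.0, 0.0, -173.2]
contact_force: [0.2, -0.9, -6.6]
gripper_width: 0.0298
```

Emit:
step_arm(
  increments=[
    [[0,0,-0.004],[0,0,0],1],
    [[0,0,-0.008],[0,0,0],1],
    [[0,0,-0.012],[0,0,0],1],
    [[0,0,-0.015],[0,0,0],1],
    [[0,0,-0.015],[0,0,0],1],
    [[0,0,-0.015],[0,0,0],1],
    [[0,0,-0.015],[0,0,0],1],
  ],
)

```text
time_s: 12.8
tcp_pos: [0.5191, 0.195, 0.2605]
eef_rot: [180.0, 0.0, -173.2]
contact_force: [0.2, -1.0, -7.2]
gripper_width: 0.0297
```

```bash
python3 pic.py p18 .5185 .195 .27 186.8
```

```text
t 12.8 pos [0.5191 0.195  0.2605] rpy [ 180.      0.   -173.19] F [ 0.2 -1.  -7.2] w 0.0297 j [  41.    8.  -12.    0.  -70. -124.]
shift [ 0.0006  0.0001 -0.0095] rot [0.     0.     0.0001]
```

View pics/p18.png

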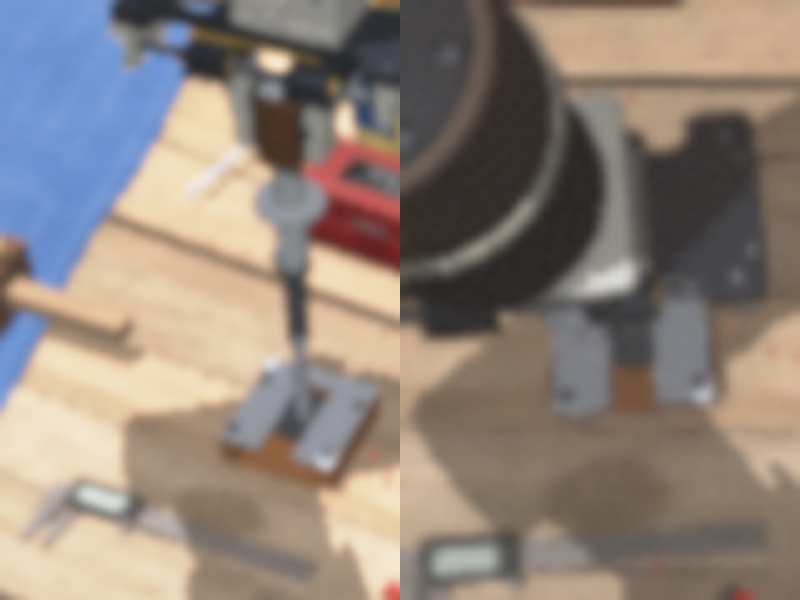

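Middle section out, the rod nearly. The end stop is expected near TCP z = 0.267, so I approach in small steps and watch the force.

Emit:
step_arm(
  increments=[
    [[0,0,-0.002],[0,0,0],1],
    [[0,0,-0.004],[0,0,0],1],
    [[0,0,-0.005],[0,0,0],1],
    [[0,0,-0.005],[0,0,0],1],
  ],
)

```text
time_s: 13.3
tcp_pos: [0.5191, 0.195, 0.2658]
eef_rot: [180.0, 0.0, -173.2]
contact_force: [0.3, -0.2, -6.2]
gripper_width: 0.0302
```

Emit:
step_arm(
  increments=[
    [[0,0,-0.001],[0,0,0],1],
    [[0,0,-0.001],[0,0,0],1],
    [[0,0,-0.001],[0,0,0],1],
  ],
)

```text
time_s: 13.6
tcp_pos: [0.5191, 0.195, 0.2666]
eef_rot: [180.0, 0.0, -173.2]
contact_force: [1.1, 0.2, -6.7]
gripper_width: 0.0299
```

Emit:
step_arm(
  increments=[
    [[0,0,-0.001],[0,0,0],1],
    [[0,0,-0.001],[0,0,0],1],
    [[0,0,-0.001],[0,0,0],1],
  ],
)

```text
time_s: 13.9
tcp_pos: [0.5191, 0.195, 0.2675]
eef_rot: [-180.0, -0.0, -173.2]
contact_force: [0.9, -0.9, -7.4]
gripper_width: 0.0301
```

Emit:
step_arm(
  increments=[
    [[0,0,-0.001],[0,0,0],1],
    [[0,0,-0.001],[0,0,0],1],
    [[0,0,-0.001],[0,0,0],1],
  ],
)

```text
time_s: 14.2
tcp_pos: [0.5188, 0.195, 0.2677]
eef_rot: [-180.0, -0.1, -173.2]
contact_force: [1.0, 0.5, -16.6]
gripper_width: 0.0298
```

Emit:
step_arm(
  increments=[
    [[0,0,-0.001],[0,0,0],1],
    [[0,0,-0.001],[0,0,0],1],
    [[0,0,-0.001],[0,0,0],1],
  ],
)

```text
time_s: 14.5
tcp_pos: [0.5184, 0.195, 0.2679]
eef_rot: [-180.0, -0.1, -173.2]
contact_force: [3.0, 0.2, -26.2]
gripper_width: 0.0298
```

The stop is clear (force jumps at z≈0.2675, as predicted). Ease off 1 mm, staying against the stop, then verify.

Emit:
step_arm(
  increments=[
    [[0,0,0.001],[0,0,0],1],
    [[0,0,0.001],[0,0,0],1],
    [[0,0,0.001],[0,0,0],1],
    [[0,0,0.001],[0,0,0],1],
    [[0,0,0.001],[0,0,0],1],
  ],
)

```text
time_s: 15.0
tcp_pos: [0.5186, 0.1949, 0.2679]
eef_rot: [-180.0, -0.1, -173.2]
contact_force: [2.8, 0.9, -26.0]
gripper_width: 0.0297
```

```bash
python3 pic.py p19 .5185 .195 .2675 186.8; python3 pic.py p20 .5185 .195 .2675 186.8
```

```text
t 15.0 pos [0.5186 0.1949 0.2679] rpy [-1.7999e+02 -8.0000e-02 -1.7320e+02] F [  2.8   0.9 -26. ] w 0.0297 j [  41.    8.  -11.   -0.  -71. -124.]
shift [0.0001 0.0001 0.0004] rot [-0.0001 -0.0013 -0.0001]
t 15.1 pos [0.5186 0.1949 0.268 ] rpy [-1.7999e+02 -7.0000e-02 -1.7321e+02] F [  1.6   0.6 -24.8] w 0.0297 j [  41.    8.  -11.   -0.  -71. -124.]
shift [0.0001 0.0001 0.0005] rot [-0.0001 -0.0012 -0.0001]
```

View pics/p20.png

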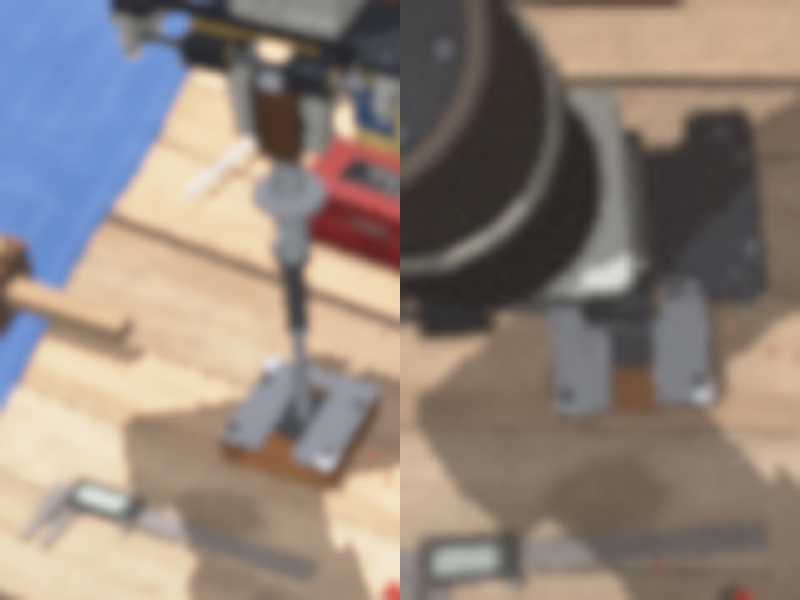

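Emit:
step_arm(
  increments=[
    [[0,0,0.001],[0,0,0],1],
    [[0,0,0.001],[0,0,0],1],
    [[0,0,0.001],[0,0,0],1],
    [[0,0,0.001],[0,0,0],1],
    [[0,0,0.001],[0,0,0],1],
  ],
)

```text
time_s: 15.7
tcp_pos: [0.519, 0.1949, 0.2678]
eef_rot: [180.0, 0.0, -173.2]
contact_force: [0.1, 1.6, -18.8]
gripper_width: 0.0297
```

Emit:
step_arm(
  increments=[
    [[0,0,0],[0,0,0],1],
    [[0,0,0],[0,0,0],1],
    [[0,0,0],[0,0,0],1],
    [[0,0,0],[0,0,0],1],
    [[0,0,0],[0,0,0],1],
    [[0,0,0],[0,0,0],1],
    [[0,0,0],[0,0,0],1],
    [[0,0,0],[0,0,0],1],
    [[0,0,0],[0,0,0],1],
    [[0,0,0],[0,0,0],1],
  ],
)

```text
time_s: 16.7
tcp_pos: [0.5192, 0.195, 0.2677]
eef_rot: [180.0, 0.0, -173.2]
contact_force: [-0.4, 0.4, -14.9]
gripper_width: 0.0295
```

```bash
python3 - <<'E'
from plant import r
s=r.get_state();print(s["tcp_pos"],s["contact_force"],s["gripper_width"])
print(r.close_job())
E
```

```text
[0.5191535  0.19499322 0.26771899] [ -0.41804303   0.39776316 -14.86693514] 0.029524771494896573
the job is handed in; nothing more can be done
None
```

The stick is off the hook, its foot is in the holder, and the arm is holding it drawn out to the second stop. I handed the job in at about 17 s of the 51 s allowed; it reported no verdict.

What I did: gripped the handle across the button faces, lifted the stick 28 mm and drew it out between the prongs. I then slid the foot under the lip to within about 1 mm of my estimate of the seat. Last, I pulled straight up until the force jumped at the second stop.

Last checks:
- **Drawn out:** the tool rose about 116 mm, as predicted (6 mm of play under the lip plus 110 mm). The vertical force reading is about 15 N. At the same height short of the stop it was about 7 N, so the stick is still held against the stop.
- **Grip:** fingers 29.5 mm apart at 50 N on the 30 mm block, so the button is in.
- **Upright and still:** the gripper is within 0.1° of vertical, and the tool height moved 0.1 mm over the last second.
- **Other tools:** I saw none of them move in the pictures, and nothing was touched that I could tell.

Where checks disagreed:
- **Seat position:** the two cameras gave positions up to about 5 mm apart. I used a value between them and compared the foot with the holder in the scene view. The foot went in with no side force.
- **Pull against the stop:** it reached 26 N at first, so I eased it off by lowering the target 2 mm. It was still settling when I handed in.

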